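# Scoop the beads into the pink tub

## Robot

A 7-joint arm with a two-finger parallel gripper is mounted at the origin on the work surface; the furniture and walls round the work are solid. World frame = base frame: x ahead of the robot, y to its left, z up, the work surface at z = 0. Lengths are in m, angles in rad, forces in N, time in s.
With the tool pointing down it reaches from about 0.4 to 0.85 m from the base axis. Payload 10.4 kg.
Tool frame: the origin (TCP) lies on the centre line of the jaws, within the pads' length; the fingertips stand 14 mm ahead of it and the grasp point (between the pads) lies 5 mm behind it (manip.tip_reach is the distance from the TCP to the fingertips, in m); z points along the fingers, y is the line along which they close (so a half turn about z gives the same grasp; the last joint's range is limited). The gripper opens to 85 mm and grips with 20 to 120 N. Pads are 22 mm wide; open, the fingers measure 114 mm over their backs; the gripper's body (76 mm by 85 mm) begins 54 mm behind the grasp point. The pads swing forward as they close: fully open they stand 13 mm farther back than shut.
Start: joints at [1.149, 0.332, -0.065, 1.46, 0.022, 1.35, -0.088], TCP at [0.243, -0.576, 0.245] pointing down, gripper open.
Joint ranges: [-2.6, 2.6], [-0.5, 2.12], [-1.47, 1.34], [0.16, 2.42], [-1.27, 4.41], [0.06, 2.06], [-2.6, 2.6]. Speed limits (rad/s): [2.22, 2.22, 2.79, 2.79, 3.14, 3.14, 3.14].

## Interface

Orientations are given as a unit quaternion [x, y, z, w].
In Python, from workcell import manip gives the robot as it stands.
- The arm moves only by the shell command python3 -m pendant 'ROWS' [FORCE]. ROWS is JSON, a list of rows, each a list of 7 numbers: the shift along the tool's x, y, z in units of 50 mm (1.0 is 50 mm), then the turn, a rotation vector about the tool's x, y, z in units of 8 degrees (1.0 is 8 degrees), then the opening, from -1 (shut) to 1 (fully open), so that 0 is half open. In form: [[dx, dy, dz, ax, ay, az, jaw], ...]. A call has exactly 10 rows; each row is the pose to reach, as a shift and turn from the pose commanded when the call began, along the tool's axes at that moment; what a row does not reach only later rows make up. A row lasts 1/8 s, in which the tool goes at most 62.5 mm and 10.7 degrees, less where a joint would pass 70% of its speed; a pose out of reach is approached as far as the arm can. A call with a gripper value outside its range is refused whole. The fingers move at their own pace and stop on an object; FORCE is the grip in N (left out, the last holds). Time passes only in rows, so rows that repeat a pose let the fingers close, or fill a call up. It gives the time, the measured TCP pose, the force, the opening and the grip force at its end, in the units of the state.
- manip.get_obs(): the state, without advancing time (a new reading comes with each control period).
- manip.camera(name): name is "side" or "top"; returns (picture, depth): 480x640x3 uint8, red, green, blue; 480x640 float32, m along the optical axis (not along the pixel's ray), 0 where there is no reading.
- manip.get_calibration(name): a dict with "fx", "fy", "cx", "cy" (pixels), "xyz" and "orientation" of the camera in the world. Camera axes: x right, y up, looking along -z (the intrinsics and any distortion apply to the point x, -y, -z); pixel columns grow to the right and rows downward; lengths in m; the calibration is good to about 2 mm. A picture is of the moment at which its call begins. get_calibration takes no time and is no camera call.
- manip.hand_in(): hands the job in; it is judged then, once.
Trained networks look in the newest picture that a camera, given by its name, has taken for a name from the list of things; names that differ only in an ending like _2 or _b are one class to them, and where a whole thing is asked for, a point or a joint stands for the part that bears it (a point fixed in the world has none). Each returns a list of dicts, best first, with "p" (0 to 1); they miss things now and then, are a little off and sometimes report something else, mostly with a low value. They report only what shows in the picture. A call takes as long as a camera call.
- manip.find_in(thing, camera): "box" ([left, top, right, bottom] in pixels, round what is visible of it).
- manip.trace(thing, camera): "pixels" (480x640 bool, what is visible of it) and "box" ([left, top, right, bottom] in pixels, round what is visible of it).
- manip.tip_of(thing, camera): "pixel" ([column, row] in pixels: a listed point, or the origin of a listed thing).
The state is a dict: "clock": time; "joint_pos": joint angles; "joint_velocities": joint speeds; "tau": joint torques, N m; "position": TCP position; "ee_rot": TCP orientation; "ft_force": force on the tool from outside, world axes, zero at the start; "torque": the same for the moment, N m; "grip_width": opening from 0.0 (shut) to 1.0 (fully open); "grasp_force": force on a finger pad.
Only numpy, scipy, OpenCV 4.12 (cv2) and the standard library are available. Lean on these libraries where they do the work, as an engineer would, in place of code of your own. Each camera call takes 0.05 s, during which the arm holds its last target. There are 200 camera calls.

## Task

Use the orange-handled scoop to take the three beads out of the wooden tray and tip them all into the pink tub, never touching the beads with the gripper. Leave the tub standing upright on the table and stand the scoop upright on its base in the wooden tray again.

Things in the scene. Friction and masses are not known exactly. Their poses are not given: they have to be found in the camera images.
- scoop_handle (a point): Centre of the aluminium scoop's upright orange handle, a bar 30 (x) by 22 (y) by 88 mm high, gripped across y. 88 mm above the scoop's underside; x points away from the mouth (mouth towards the robot at the start), z up. Back wall's outside at x = +7 mm. Scoop 76 mm wide outside, 70 inside; side walls 26 to 36 mm high, back 44 mm; 150 g.
- scoop_mouth (a point): Middle of the scoop's front edge, level with its underside, 84 mm before and 88 mm below the handle's centre; same axes. The edge is a ramp 1 mm high rising to 3.5 mm, 8 mm behind; the floor behind is 2 mm thick. Beads driven over the ramp stay in while the scoop is level and moved smoothly, and roll out once the mouth is tipped down by some 15 to 30 degrees.
- tray: Open wooden tray, fixed to the table, 212 (x) by 116 (y) by 40 mm high, walls and floor 6 mm thick (inside 200 by 104 mm). Origin: centre of its underside. -x points to the wall nearest the robot, near which the beads lie and against which they can be driven; the scoop stands in the +x half.
- tub_mid (a point): Centre, half-way up (29 mm), of the loose pink round plastic tub: 123 mm across over the rim, about 100 mm inside the mouth, 92 mm across its floor, 58 mm high. z points up. A glass bowl of similar size stands near by and is not wanted.
- bead0_center (a point): Centre of the red polished bead: a loose ball 20 mm in diameter, 12 g, that rolls easily.
- bead1_center (a point): Centre of the blue polished bead: a loose ball 20 mm in diameter, 12 g, that rolls easily.
- bead2_center (a point): Centre of the yellow polished bead: a loose ball 20 mm in diameter, 12 g, that rolls easily.

How it is judged:
At the end, for the whole second after the job is handed in: All three beads lie inside the pink tub (within 55 mm of its axis and no higher than 22 mm above its middle), the tub stands on the table within 10 degrees of upright, and the scoop stands in the tray within 10 degrees of upright (its handle's centre over the tray and lower than 115 mm), released (horizontal distance between each of bead0_center, bead1_center, bead2_center and tub_mid below 0.055 m and z of each of bead0_center, bead1_center, bead2_center in the frame of tub_mid below 0.022 m and angle between each of tub_mid, scoop_handle's own z axis and vertical below 0.17 rad and height (world z) of tub_mid below 0.05 m and height (world z) of scoop_handle below 0.115 m and x of scoop_handle in the frame of tray between -0.11 and 0.11 m and y of scoop_handle in the frame of tray between -0.05 and 0.05 m); the robot touches nothing.
It fails at once if the gripper or arm touches the red bead (contact force between any of the fingers, the arm and bead0 above 0.3 N).
It fails at once if the gripper or arm touches the blue bead (contact force between any of the fingers, the arm and bead1 above 0.3 N).
It fails at once if the gripper or arm touches the yellow bead (contact force between any of the fingers, the arm and bead2 above 0.3 N).
It also fails if it takes over 64 s, if anything falls off the work surface, if the arm or the gripper's body presses on something with over 40 N, if the wrist force passes 120 N, or if a joint passes its speed limit or range.

## Working session

There is one attempt and no reset: what is moved stays moved. The work goes in short steps, Python scripts to look and compute and a shell command to move; the robot and the scene stay as the last step left them, time stands still between calls to the robot, and variables do not carry over. Pictures are saved under pics/ and viewed, at most 11 in all, crops included, and the job is handed in when it is done.

```bash
mkdir -p pics
cat > h.py <<'E'
import numpy as np, cv2
from scipy.spatial.transform import Rotation as R
from workcell import manip
def ray(cam,px):
    c=manip.get_calibration(cam); M=R.from_quat(c["orientation"]).as_matrix()
    d=np.array([(px[0]-c["cx"])/c["fx"],-(px[1]-c["cy"])/c["fy"],-1.0])
    return np.array(c["xyz"]),M@d
def atz(cam,px,z):
    o,d=ray(cam,px); return o+d*(z-o[2])/d[2]
def tri(p1,p2):
    o1,d1=ray("top",p1);o2,d2=ray("side",p2)
    A=np.stack([d1,-d2],1);s=np.linalg.lstsq(A,o2-o1,rcond=None)[0]
    a,b=o1+s[0]*d1,o2+s[1]*d2
    return (a+b)/2,np.linalg.norm(a-b)
def proj(cam,P):
    c=manip.get_calibration(cam); M=R.from_quat(c["orientation"]).as_matrix()
    q=M.T@(np.array(P)-c["xyz"]); return [c["cx"]+c["fx"]*q[0]/-q[2],c["cy"]-c["fy"]*q[1]/-q[2]]
def shot(cam,name):
    im,d=manip.camera(cam); cv2.imwrite("pics/"+name,im[:,:,::-1]); return im,d
def pts(names):
    for n in names:
        r=[manip.tip_of(n,c) for c in("top","side")]
        if r[0] and r[1]:
            print(n,*tri(r[0][0]["pixel"],r[1][0]["pixel"]),[x[0]["p"] for x in r],[x[0]["pixel"] for x in r])
        else: print(n,r)
E
python3 - <<'E'
from h import *
np.set_printoptions(precision=4,suppress=True)
shot("top","t0.png");shot("side","s0.png")
pts(["scoop_handle","scoop_mouth","tray","tub_mid","bead0_center","bead1_center","bead2_center"])
for c in("top","side"):print(manip.get_calibration(c))
o=manip.get_obs();print(o);print(R.from_quat(o["ee_rot"]).as_matrix(),manip.tip_reach)
E
```

```text
scoop_handle [0.652  0.1358 0.0858] 0.0013001616048205177 [0.63, 0.7] [[183.2, 189.6], [176.7, 297.2]]
scoop_mouth [0.5681 0.1205 0.0044] 0.007531536193299382 [0.89, 0.67] [[199.5, 244.4], [240.6, 358.8]]
tray [[{'pixel': [197.0, 238.6], 'p': 0.95}, {'pixel': [188.8, 284.4], 'p': 0.2}], []]
tub_mid [ 0.5496 -0.1243  0.0277] 0.005255262164510356 [0.9, 0.93] [[339.5, 253.4], [338.8, 264.0]]
bead0_center [0.4977 0.0959 0.0153] 0.00023612759689050773 [0.39, 0.63] [[212.6, 286.0], [290.5, 360.1]]
bead1_center [ 0.5402  0.1182 -0.0165] 0.05762544745321041 [0.72, 0.47] [[196.9, 248.6], [276.6, 380.6]]
bead2_center [0.5209 0.1181 0.0137] 0.00982861421651017 [0.48, 0.73] [[198.9, 270.1], [270.6, 365.2]]
{'fx': 554.2496243852898, 'fy': 554.2496243852898, 'cx': 318.8332067718612, 'cy': 233.72305695750126, 'xyz': array([ 0.443 , -0.0699,  0.9774]), 'orientation': array([-0.0465,  0.0594,  0.7065, -0.7037])}
{'fx': 613.5339288260898, 'fy': 613.5339288260898, 'cx': 320.4309533319204, 'cy': 244.64612892270844, 'xyz': array([0.1528, 0.6108, 0.5831]), 'orientation': array([-0.1242,  0.4698,  0.8424, -0.233 ])}
{'clock': 0.8, 'joint_pos': array([ 1.1494,  0.3322, -0.0648,  1.4601,  0.0216,  1.3499, -0.0885]), 'joint_velocities': array([ 0.0018, -0.001 ,  0.0018, -0.    , -0.0014,  0.0001, -0.0001]), 'tau': array([ -0.0008, -62.5193,   0.0485, -39.1814,   0.0165,   0.0018,
        -0.    ]), 'position': array([ 0.2428, -0.576 ,  0.2454]), 'ee_rot': array([0.9802, 0.1981, 0.    , 0.    ]), 'ft_force': array([-0.0669,  0.1661,  0.9343]), 'torque': array([ 0.0062, -0.0507, -0.033 ]), 'grasp_force': 0.0, 'grip_width': 0.9973746175509547}
[[ 0.9215  0.3883  0.0001]
 [ 0.3883 -0.9215 -0.0001]
 [ 0.0001  0.0001 -1.    ]] 0.014
```

Run:
```python
from h import *
np.set_printoptions(precision=4,suppress=True)
t=cv2.imread("pics/t0.png");s=cv2.imread("pics/s0.png")
a=cv2.resize(t[140:340,120:420],None,fx=2.6,fy=2.6,interpolation=2)
cv2.imwrite("pics/t0c.png",a)
cv2.imwrite("pics/s0c.png",cv2.resize(s[200:440,120:440],None,fx=2.4,fy=2.4,interpolation=2))
```

```text
(no output)
```

View pics/t0c.png

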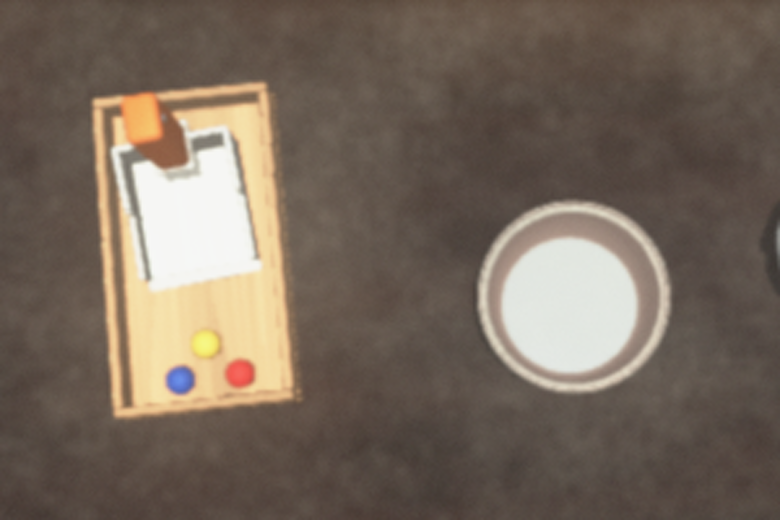

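View pics/s0c.png

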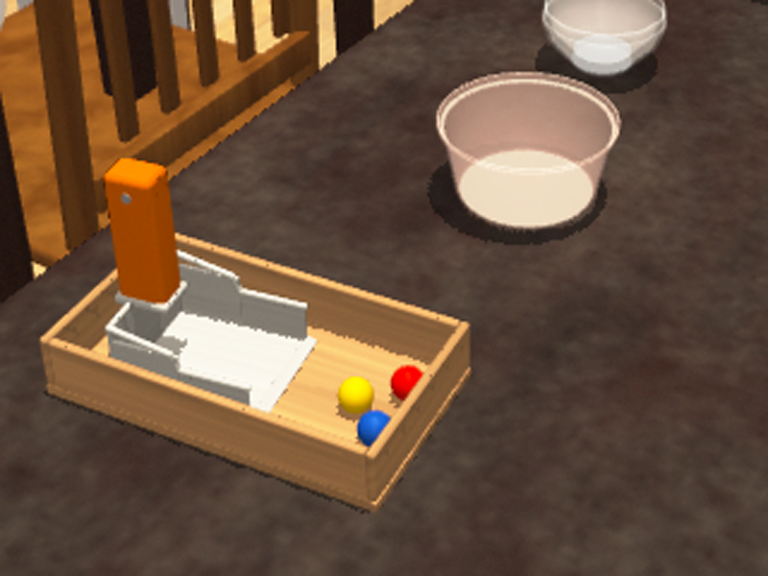

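The top crop shows the yellow bead at crop (205,343), blue at (180,380) and red at (240,373), beside the near wall. The scoop is in the far half, yawed about 12° in the image. The tub is centred near (573,297), and the side view agrees.

Run:
```python
from h import *
np.set_printoptions(precision=4,suppress=True)
T=lambda p,z: atz("top",(120+p[0]/2.6,140+p[1]/2.6),z)[:2]
S=lambda p,z: atz("side",(120+p[0]/2.4,200+p[1]/2.4),z)[:2]
c=[T(p,.04) for p in[(94,99),(267,83),(299,400),(115,415)]]
print("tray",c,np.mean(c,0), "side-corners",S((374,455),.04),S((468,323),.04),S((43,341),.04))
f=(c[0]+c[1]-c[2]-c[3]);y=c[0]-c[1]+c[3]-c[2];print("yaw",np.degrees([np.arctan2(f[1],f[0]),np.arctan2(-y[0],y[1])]))
for n,a,b in[("y",(205,343),(356,397)),("b",(180,380),(375,429)),("r",(240,373),(408,383))]:print(n,T(a,.016),S(b,.016),tri((120+a[0]/2.6,140+a[1]/2.6),(120+b[0]/2.4,200+b[1]/2.4)))
m=[T(p,.008) for p in[(151,289),(260,265)]];mS=[S((263,408),.008),S((314,342),.008)]
print("mouth",m,mS);d=m[0]-m[1];print(np.degrees(np.arctan2(-d[0],d[1])))
d=mS[0]-mS[1];print(np.degrees(np.arctan2(-d[0],d[1])))
k=[T(p,.138) for p in[(122,99),(155,93),(161,138),(128,143)]];print("handle top",k,np.mean(k,0))
print("handle base T",T((177,170),.05))
print("side handle top",S((138,175),.138))
print("tub rim",T((573,297),.058),S((528,116),.058),"floor",T((569,305),.003))
```

```text
tray [array([0.6826, 0.1931]), array([0.6934, 0.0787]), array([0.4829, 0.0538]), array([0.4738, 0.1717])] [0.5832 0.1243] side-corners [0.4697 0.1712] [0.4818 0.0589] [0.6752 0.1942]
yaw [6.3098 4.9074]
y [0.5219 0.12  ] [0.517  0.1204] (array([0.5203, 0.1194, 0.014 ]), np.float64(0.004140989920873469))
b [0.4975 0.1358] [0.494  0.1356] (array([0.4961, 0.1353, 0.015 ]), np.float64(0.003128366528592504))
r [0.5019 0.0963] [0.4985 0.0961] (array([0.5006, 0.0958, 0.0151]), np.float64(0.0031291959250951975))
mouth [array([0.5592, 0.1588]), array([0.5753, 0.0859])] [array([0.5612, 0.1475]), array([0.5697, 0.088 ])]
12.46583867414591
8.138632802024098
handle top [array([0.6575, 0.149 ]), array([0.6612, 0.1296]), array([0.6337, 0.1252]), array([0.6307, 0.1446])] [0.6458 0.1371]
handle base T [0.6323 0.1346]
side handle top [0.6343 0.1462]
tub rim [ 0.5471 -0.123 ] [ 0.5461 -0.1257] floor [ 0.5479 -0.1233]
```

```bash
python3 -m pendant '[[0.6,-0.46,0,0,0,0.2,1],[1.5,-1.15,0,0,0,0.4,1],[2.4,-1.85,0,0,0,0.6,1],[3.3,-2.54,0,0,0,0.8,1],[4.2,-3.23,0,0,0,1,1],[5.1,-3.92,0,0,0,1.2,1],[6,-4.61,0,0,0,1.4,1],[6.9,-5.3,0,0,0,1.4,1],[7.8,-6,0,0,0,1.4,1],[8.6,-6.6,0,0,0,1.4,1]]' 40
python3 - <<'E'
from h import *
o=manip.get_obs();M=R.from_quat(o["ee_rot"]).as_matrix();print(o["clock"],o["position"],M)
d=M.T@(np.array([.648,.138,.23])-o["position"])/.05;print(d)
E
```

```text
clock: 2.05
position: [0.5116, -0.1029, 0.2457]
ee_rot: [0.995, 0.102, 0.0, 0.0]
ft_force: [0.9, 0.1, 0.2]
grip_width: 0.996
grasp_force: 0.0
2.05 [ 0.51162662 -0.10286238  0.24566433] [[ 9.79262684e-01  2.02593026e-01  8.13262924e-04]
 [ 2.02593320e-01 -9.79262917e-01 -2.95179655e-04]
 [ 7.36596884e-04  4.53820057e-04 -9.99999626e-01]]
[ 3.64661869 -4.16492813  0.31408265]
```

Run:
```python
from h import *
np.set_printoptions(precision=4,suppress=True)
for c in("top","side"):
    im,d=manip.camera(c); r=manip.trace("scoop_handle",c)
    hsv=cv2.cvtColor(im,cv2.COLOR_RGB2HSV)
    box=np.zeros((480,640),bool); b=[int(x) for x in r[0]["box"]]; box[b[1]-15:b[3]+15,b[0]-15:b[2]+15]=1
    m=(hsv[...,0]<14)&(hsv[...,1]>170)&(hsv[...,2]>90)&box&(d>0)
    k=manip.get_calibration(c);M=R.from_quat(k["orientation"]).as_matrix()
    v,u=np.nonzero(m);z=d[m]
    P=(M@np.stack([(u-k["cx"])/k["fx"]*z,-(v-k["cy"])/k["fy"]*z,-z])).T+k["xyz"]
    P=P[(P[:,2]>.05)]; top=P[P[:,2]>np.percentile(P[:,2],97)-.006]
    print(c,r[0]["p"],b,len(P),"z",np.percentile(P[:,2],[3,50,97]),"top",len(top),top.mean(0),cv2.minAreaRect((top[:,:2]*1000).astype(np.float32)))
    for h in(.07,.09,.11,.13):
        s=P[abs(P[:,2]-h)<.01];print(h,len(s),s.mean(0)[:2] if len(s) else 0,np.percentile(s,[3,97],0)[:,:2].ravel() if len(s) else 0)
```

```text
Traceback (most recent call last):
IndexError: index -1 is out of bounds for axis 0 with size 0
```

Run:
```python
from h import *
np.set_printoptions(precision=4,suppress=True)
B={"top":(155,165,200,215),"side":(155,255,205,335)}
for c in("top","side"):
    im,d=shot(c,c+"1.png")
    hsv=cv2.cvtColor(im,cv2.COLOR_RGB2HSV)
    b=B[c];box=np.zeros((480,640),bool);box[b[1]:b[3],b[0]:b[2]]=1
    m=(hsv[...,0]<14)&(hsv[...,1]>170)&(hsv[...,2]>90)&box
    print(c,m.sum(),(m&(d>0)).sum()); m&=d>0
    if not m.sum(): continue
    k=manip.get_calibration(c);M=R.from_quat(k["orientation"]).as_matrix()
    v,u=np.nonzero(m);z=d[m]
    P=(M@np.stack([(u-k["cx"])/k["fx"]*z,-(v-k["cy"])/k["fy"]*z,-z])).T+k["xyz"]
    P=P[P[:,2]>.04]; top=P[P[:,2]>np.percentile(P[:,2],97)-.006]
    print("z",np.percentile(P[:,2],[3,50,97]),"top",len(top),top.mean(0),cv2.minAreaRect((top[:,:2]*1000).astype(np.float32)))
    for h in(.07,.09,.11,.13):
        s=P[abs(P[:,2]-h)<.01]
        if len(s):print(h,len(s),s.mean(0)[:2],np.percentile(s,[3,97],0)[:,:2].ravel())
```

```text
top 0 0
side 1284 1276
z [0.0549 0.0938 0.1304] top 142 [0.6384 0.144  0.1285] ((643.6845703125, 139.6567840576172), (30.939178466796875, 23.005170822143555), 10.221959114074707)
0.07 299 [0.6387 0.1453] [0.6286 0.1316 0.6551 0.1514]
0.09 310 [0.6386 0.1448] [0.6291 0.1299 0.6547 0.1511]
0.11 318 [0.6384 0.1448] [0.6289 0.1291 0.6544 0.1514]
0.13 199 [0.6385 0.1443] [0.6287 0.1293 0.6549 0.1513]
```

```bash
python3 -m pendant '[[0.5,-0.6,0,0,0,0.1,1],[1.1,-1.3,0,0,0,0.1,1],[1.8,-2.1,0,0,0,0.1,1],[2.5,-2.9,0,0,0,0.1,1],[3.1,-3.6,0,0,0,0.1,1],[3.45,-4.0,0.1,0,0,0.1,1],[3.59,-4.19,0.3,0,0,0.1,1],[3.59,-4.19,0.7,0,0,0.1,1],[3.59,-4.19,1.2,0,0,0.1,1],[3.59,-4.19,1.7,0,0,0.1,1]]'
python3 -m pendant '[[0,0,0.5,0,0,0,1],[0,0,0.9,0,0,0,1],[0,0,1.2,0,0,0,1],[0,0,1.3,0,0,0,1],[0,0,1.3,0,0,0,0],[0,0,1.3,0,0,0,-1],[0,0,1.3,0,0,0,-1],[0,0,1.3,0,0,0,-1],[0,0,1.3,0,0,0,-1],[0,0,1.3,0,0,0,-1]]' 60
python3 - <<'E'
from h import *
np.set_printoptions(precision=4,suppress=True)
o=manip.get_obs();print(o["ft_force"],R.from_quat(o["ee_rot"]).as_matrix())
for c in("top","side"): shot(c,c+"2.png")
t=cv2.imread("pics/side2.png");cv2.imwrite("pics/side2c.png",cv2.resize(t[180:430,120:400],None,fx=2.4,fy=2.4))
E
```

```text
clock: 3.5
position: [0.6438, 0.1338, 0.1584]
ee_rot: [0.996, 0.093, -0.0, 0.001]
ft_force: [-0.0, -0.2, 0.8]
grip_width: 1.001
grasp_force: 0.0
clock: 4.75
position: [0.6446, 0.1367, 0.0957]
ee_rot: [0.996, 0.095, 0.0, -0.0]
ft_force: [-0.7, 0.9, 3.1]
grip_width: 0.246
grasp_force: 63.2
[-0.7083  0.8628  3.0521] [[ 0.9821  0.1884  0.0007]
 [ 0.1884 -0.9821  0.0002]
 [ 0.0007 -0.     -1.    ]]
```

View pics/side2c.png

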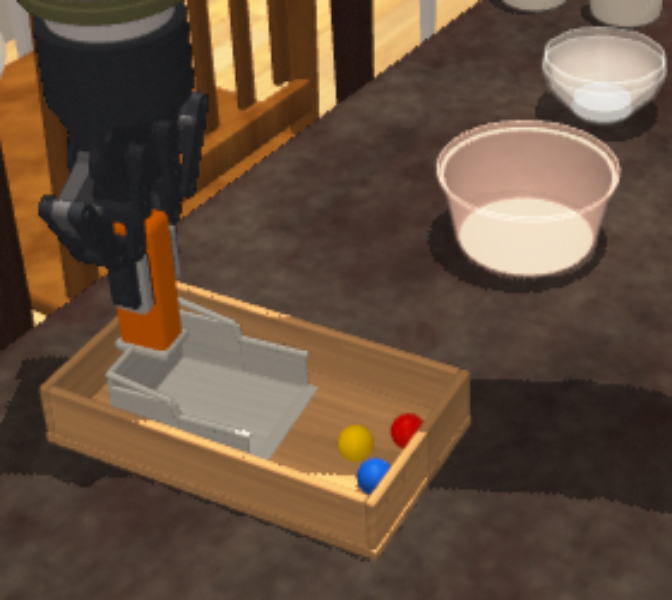

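```bash
python3 -m pendant '[[-0.03,0.02,-0.03,0,0,0.15,-1],[-0.08,0.04,-0.03,0,0,0.3,-1],[-0.14,0.07,-0.03,0,0,0.45,-1],[-0.2,0.094,-0.02,0,0,0.61,-1],[-0.28,0.087,0,0,0,0.61,-1],[-0.36,0.08,0,0,0,0.61,-1],[-0.44,0.073,0,0,0,0.61,-1],[-0.52,0.067,0,0,0,0.61,-1],[-0.6,0.06,0,0,0,0.61,-1],[-0.68,0.054,0,0,0,0.61,-1]]'
python3 - <<'E'
from h import *
np.set_printoptions(precision=4,suppress=True)
for c in("top","side"): shot(c,c+"3.png")
t=cv2.imread("pics/side3.png");cv2.imwrite("pics/side3c.png",cv2.resize(t[180:430,120:400],None,fx=2.4,fy=2.4))
E
```

```text
clock: 6.1
position: [0.6116, 0.1276, 0.0957]
ee_rot: [0.999, 0.052, 0.001, -0.0]
ft_force: [3.6, 0.6, 4.3]
grip_width: 0.246
grasp_force: 63.3
```

View pics/side3c.png

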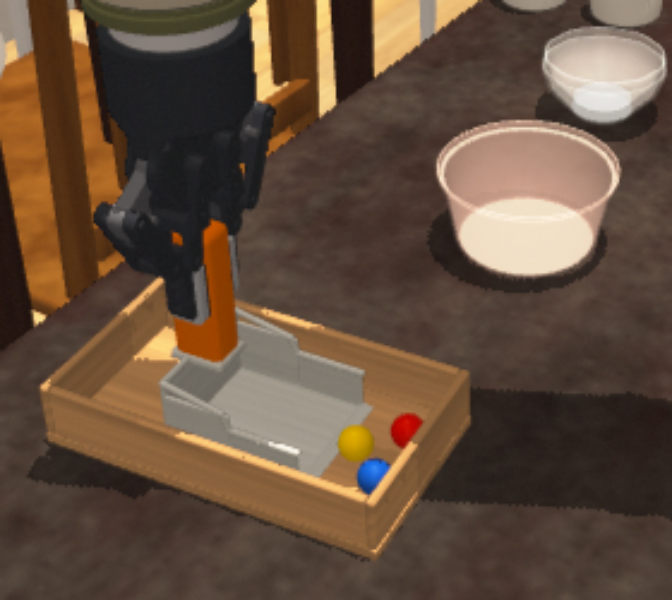

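```bash
python3 -m pendant '[[-0.09,0,0,0,0,0,-1],[-0.18,0,0,0,0,0,-1],[-0.27,0,0,0,0,0,-1],[-0.36,0,0,0,0,0,-1],[-0.45,0,0,0,0,0,-1],[-0.54,0,0,0,0,0,-1],[-0.63,0,0,0,0,0,-1],[-0.72,0,0,0,0,0,-1],[-0.8,0,0,0,0,0,-1],[-0.86,0,0,0,0,0,-1]]'
python3 - <<'E'
from h import *
np.set_printoptions(precision=4,suppress=True)
for c in("top","side"): shot(c,c+"4.png")
t=cv2.imread("pics/side4.png");cv2.imwrite("pics/side4c.png",cv2.resize(t[180:430,120:400],None,fx=2.4,fy=2.4))
E
```

```text
clock: 7.45
position: [0.5689, 0.1231, 0.0957]
ee_rot: [0.999, 0.052, 0.001, -0.0]
ft_force: [3.9, 1.1, 4.5]
grip_width: 0.251
grasp_force: 63.6
```

View pics/side4c.png

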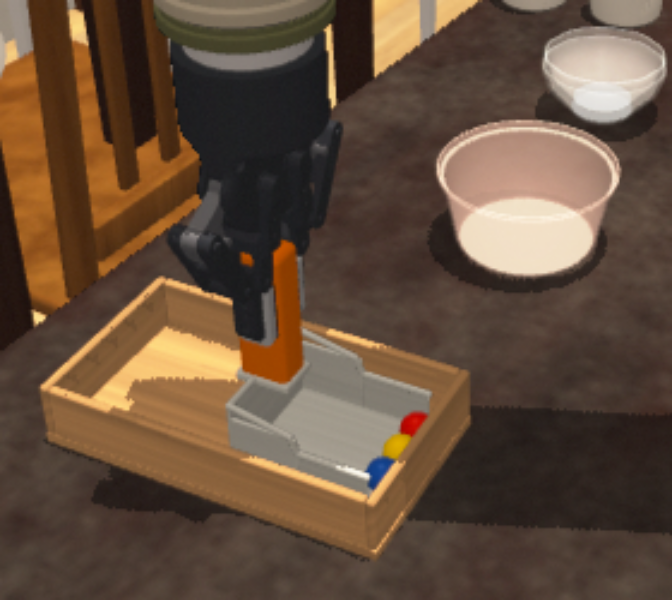

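```bash
python3 -m pendant '[[-0.02,0,0,0,0,0,-1],[-0.04,0,0,0,0,0,-1],[-0.06,0,0,0,0,0,-1],[-0.08,0,0,0,0,0,-1],[-0.1,0,0,0,0,0,-1],[-0.12,0,0,0,0,0,-1],[-0.13,0,0,0,0,0,-1],[-0.13,0,0,0,0,0,-1],[-0.13,0,0,0,0,0,-1],[-0.13,0,0,0,0,0,-1]]'
python3 - <<'E'
from h import *
np.set_printoptions(precision=4,suppress=True)
for c in("top","side"): shot(c,c+"5.png")
t=cv2.imread("pics/side5.png");cv2.imwrite("pics/side5c.png",cv2.resize(t[300:400,200:340],None,fx=4,fy=4,interpolation=2))
E
```

```text
clock: 8.8
position: [0.5635, 0.1224, 0.0959]
ee_rot: [0.999, 0.052, 0.001, -0.0]
ft_force: [6.7, 0.7, 4.8]
grip_width: 0.248
grasp_force: 63.1
```

View pics/side5c.png

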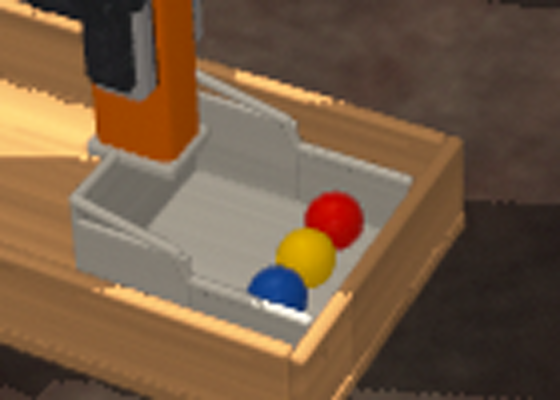

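```bash
python3 -m pendant '[[0.1,0,-0.02,0,-0.25,0,-1],[0.2,0,-0.05,0,-0.5,0,-1],[0.3,0,-0.1,0,-0.75,0,-1],[0.4,0,-0.2,0,-1,0,-1],[0.45,0,-0.4,0,-1,0,-1],[0.5,0,-0.7,0,-1,0,-1],[0.5,0,-1.05,0,-1,0,-1],[0.5,0,-1.4,0,-1,0,-1],[0.5,0,-1.65,0,-1,0,-1],[0.5,0,-1.8,0,-1,0,-1]]'
python3 - <<'E'
from h import *
np.set_printoptions(precision=4,suppress=True)
o=manip.get_obs();M=R.from_quat(o["ee_rot"]).as_matrix();print(M)
for c in("top","side"): shot(c,c+"6.png")
t=cv2.imread("pics/side6.png");cv2.imwrite("pics/side6c.png",cv2.resize(t[180:400,160:420],None,fx=2.4,fy=2.4,interpolation=2))
E
```

```text
clock: 10.15
position: [0.5872, 0.125, 0.1864]
ee_rot: [0.996, 0.052, -0.069, 0.004]
ft_force: [0.6, 0.4, -2.5]
grip_width: 0.25
grasp_force: 62.4
[[ 0.985   0.104  -0.1374]
 [ 0.103  -0.9946 -0.0145]
 [-0.1382  0.0002 -0.9904]]
```

View pics/side6c.png

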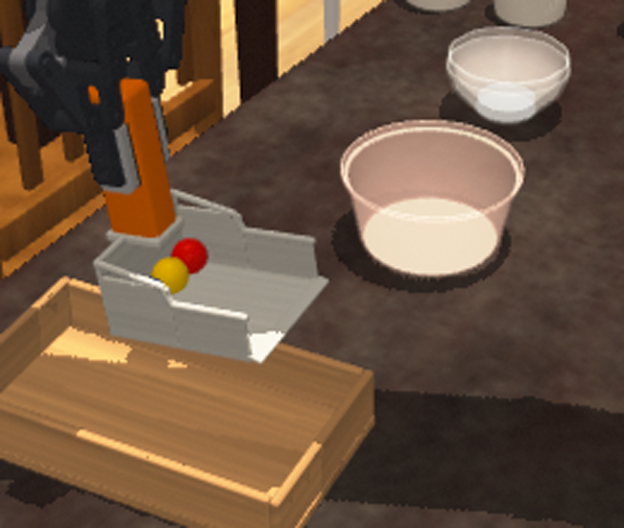

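```bash
python3 -m pendant '[[0.01,0.05,0,0,0,0,-1],[0.03,0.17,0,0,0,0,-1],[0.06,0.35,-0.01,0,0,0,-1],[0.1,0.6,-0.02,0,0,0,-1],[0.15,0.9,-0.02,0,0,0,-1],[0.21,1.22,-0.03,0,0,0,-1],[0.26,1.54,-0.04,0,0,0,-1],[0.32,1.86,-0.05,0,0,0,-1],[0.37,2.18,-0.05,0,0,0,-1],[0.43,2.5,-0.06,0,0,0,-1]]'
python3 -m pendant '[[0.05,0.32,-0.01,0,0,0,-1],[0.11,0.64,-0.02,0,0,0,-1],[0.16,0.95,-0.02,0,0,0,-1],[0.21,1.25,-0.03,0,0,0,-1],[0.26,1.53,-0.03,0,0,0,-1],[0.31,1.78,-0.04,0,0,0,-1],[0.34,2.0,-0.05,0,0,0,-1],[0.37,2.18,-0.05,0,0,0,-1],[0.39,2.3,-0.06,0,0,0,-1],[0.4,2.37,-0.06,0,0,0,-1]]'
python3 - <<'E'
from h import *
np.set_printoptions(precision=4,suppress=True)
o=manip.get_obs();M=R.from_quat(o["ee_rot"]).as_matrix();print(M,o["joint_pos"])
m=o["position"]+M@[-.084,0,.090];print("mouth",m)
for c in("top","side"): shot(c,c+"7.png")
pts(["tub_mid","scoop_mouth"])
# plan: rotations about tool y, mouth to target
yaw=np.arctan2(M[1,0],M[0,0]); T=np.array([.559,-.123,.075])
for th in np.arange(-8,41,4):
    Rd=R.from_euler("z",yaw)*R.from_euler("y",-th,degrees=True)*R.from_euler("x",np.pi)
    f=(th+8)/48; Tm=m+(T-m)*min(1,f*2)
    p=Tm-Rd.as_matrix()@[-.084,0,.090]
    rv=(R.from_matrix(M).inv()*Rd).as_rotvec(degrees=True)/8
    print(th,M.T@(p-o["position"])/.05,rv)
t=np.hstack([cv2.imread("pics/side7.png")[180:400,180:440],cv2.imread("pics/top7.png")[140:360,180:440]])
cv2.imwrite("pics/s7c.png",cv2.resize(t,None,fx=1.5,fy=1.5,interpolation=2))
E
```

```text
clock: 11.5
position: [0.6219, 0.0018, 0.1852]
ee_rot: [0.996, 0.052, -0.07, 0.004]
ft_force: [-0.6, 0.3, -2.1]
grip_width: 0.251
grasp_force: 62.4
clock: 12.75
position: [0.6542, -0.1131, 0.1855]
ee_rot: [0.996, 0.052, -0.07, 0.004]
ft_force: [-0.5, 0.6, -2.3]
grip_width: 0.249
grasp_force: 62.4
[[ 0.9849  0.104  -0.1384]
 [ 0.103  -0.9946 -0.0144]
 [-0.1391 -0.     -0.9903]] [ 0.3894  0.5933 -0.4622  1.2678  0.2648  1.4779 -1.5309]
mouth [ 0.559  -0.123   0.1081]
tub_mid [0.5076 0.0679 0.1706] 0.1105319414757947 [0.54, 0.88] [[200.0, 237.4], [336.7, 263.0]]
scoop_mouth [[], [{'pixel': [332.1, 222.3], 'p': 0.89}]]
-8 [ 0.0001 -0.      0.0001] [-0.0002 -0.0004  0.    ]
-4 [-0.1142 -0.0001 -0.0036] [-0.0002  0.4996 -0.    ]
0 [-0.2361 -0.0002  0.0021] [-0.0002  0.9996 -0.    ]
4 [-0.3649 -0.0002  0.0176] [-0.0002  1.4996 -0.    ]
8 [-0.4999 -0.0003  0.0433] [-0.0002  1.9996 -0.    ]
12 [-0.6403 -0.0003  0.0798] [-0.0002  2.4996 -0.    ]
16 [-0.7854 -0.0004  0.1273] [-0.0002  2.9996 -0.    ]
20 [-0.9497 -0.0004  0.077 ] [-0.0002  3.4996 -0.    ]
24 [-1.1171 -0.0004  0.0382] [-0.0002  3.9996 -0.0001]
28 [-1.2869 -0.0004  0.0112] [-0.0002  4.4996 -0.0001]
32 [-1.4581 -0.0004 -0.0038] [-0.0002  4.9996 -0.0001]
36 [-1.6299 -0.0004 -0.0069] [-0.0002  5.4996 -0.0001]
40 [-1.8015 -0.0004  0.002 ] [-0.0002  5.9996 -0.0001]
```

View pics/s7c.png

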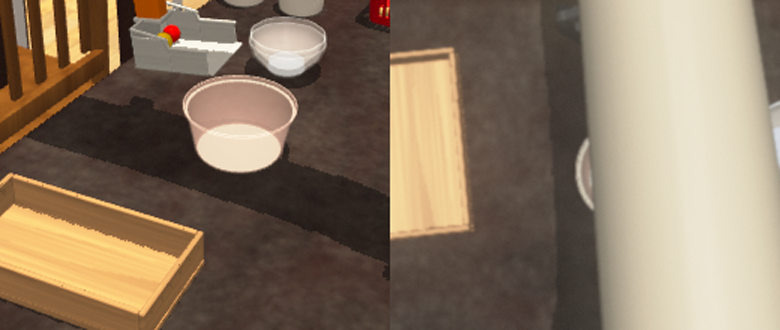

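Run:
```python
from h import *
print(atz("side",(332.1,222.3),.108),proj("side",[.559,-.123,.108]),proj("side",[.547,-.124,.029]),atz("side",(336.7,263),.029))
```

```text
[ 0.55616674 -0.11572782  0.108     ] [np.float64(332.8262569094117), np.float64(219.8685048608309)] [np.float64(338.5422545046354), np.float64(263.69979142006497)] [ 0.55057441 -0.1242312   0.029     ]
```

```bash
python3 -m pendant '[[-0.06,0,0,0,0.25,0,-1],[-0.11,0,0,0,0.5,0,-1],[-0.17,0,0,0,0.75,0,-1],[-0.24,0,0,0,1,0,-1],[-0.3,0,0.01,0,1.25,0,-1],[-0.36,0,0.02,0,1.5,0,-1],[-0.43,0,0.03,0,1.75,0,-1],[-0.5,0,0.04,0,2,0,-1],[-0.57,0,0.06,0,2.25,0,-1],[-0.64,0,0.08,0,2.5,0,-1]]'
python3 - <<'E'
from h import *
np.set_printoptions(precision=4,suppress=True)
o=manip.get_obs();M=R.from_quat(o["ee_rot"]).as_matrix()
m=o["position"]+M@[-.084,0,.090];print("mouth",m,M)
yaw=np.arctan2(M[1,0],M[0,0]); T=np.array([.559,-.123,.075])
for th in np.arange(12,41,4):
    Rd=R.from_euler("z",yaw)*R.from_euler("y",-th,degrees=True)*R.from_euler("x",np.pi)
    f=(th-12)/20; Tm=m+(T-m)*min(1,f)
    p=Tm-Rd.as_matrix()@[-.084,0,.090]
    rv=(R.from_matrix(M).inv()*Rd).as_rotvec(degrees=True)/8
    print(th,M.T@(p-o["position"])/.05,rv)
E
```

```text
clock: 14.3
position: [0.6218, -0.1159, 0.1861]
ee_rot: [0.993, 0.052, 0.105, -0.005]
ft_force: [-1.0, 0.4, -1.2]
grip_width: 0.255
grasp_force: 62.4
mouth [ 0.5588 -0.1225  0.0806] [[ 0.9726  0.1045  0.2079]
 [ 0.1022 -0.9945  0.0216]
 [ 0.209   0.0003 -0.9779]]
12 [0.002  0.0005 0.0018] [ 0.002  -0.0078 -0.    ]
16 [-0.1316  0.0025 -0.0892] [0.0019 0.4922 0.0001]
20 [-0.2727  0.0045 -0.171 ] [0.0019 0.9922 0.0001]
24 [-0.4208  0.0065 -0.2429] [0.0019 1.4922 0.0002]
28 [-0.575   0.0085 -0.3046] [0.0019 1.9922 0.0003]
32 [-0.7346  0.0104 -0.3555] [0.0019 2.4922 0.0003]
36 [-0.895   0.0105 -0.4174] [0.0019 2.9922 0.0004]
40 [-1.0593  0.0105 -0.4679] [0.0019 3.4922 0.0005]
```

```bash
python3 -m pendant '[[-0.06,0,-0.04,0,0.25,0,-1],[-0.13,0,-0.09,0,0.5,0,-1],[-0.2,0,-0.13,0,0.75,0,-1],[-0.27,0,-0.17,0,1,0,-1],[-0.35,0.01,-0.21,0,1.25,0,-1],[-0.42,0.01,-0.24,0,1.5,0,-1],[-0.5,0.01,-0.27,0,1.75,0,-1],[-0.57,0.01,-0.3,0,2,0,-1],[-0.65,0.01,-0.33,0,2.25,0,-1],[-0.73,0.01,-0.36,0,2.5,0,-1]]'
python3 - <<'E'
from h import *
np.set_printoptions(precision=4,suppress=True)
o=manip.get_obs();M=R.from_quat(o["ee_rot"]).as_matrix()
print("mouth",o["position"]+M@[-.084,0,.090],o["joint_pos"])
for c in("top","side"): shot(c,c+"8.png")
t=cv2.imread("pics/side8.png");cv2.imwrite("pics/s8c.png",cv2.resize(t[160:340,240:440],None,fx=3,fy=3,interpolation=2))
E
```

```text
clock: 15.55
position: [0.5826, -0.1204, 0.1962]
ee_rot: [0.96, 0.05, 0.276, -0.014]
ft_force: [0.4, -0.2, -2.2]
grip_width: 0.247
grasp_force: 62.5
mouth [ 0.5593 -0.1229  0.0753] [ 0.8081  0.025  -0.586   2.0412 -0.2999  0.5658 -1.028 ]
```

View pics/s8c.png

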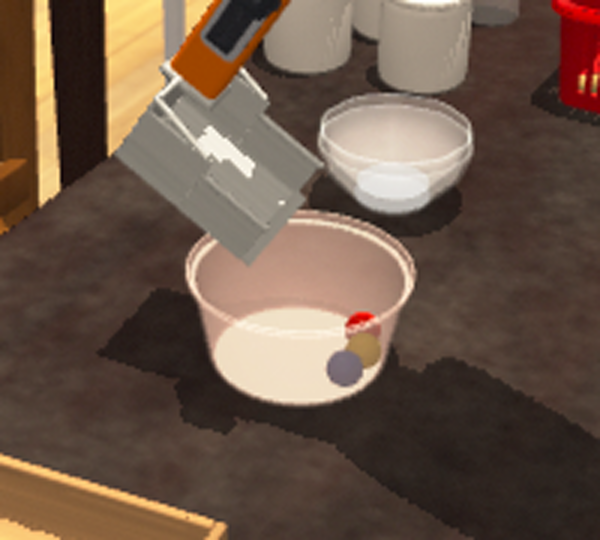

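The side crop shows all three beads in the tub, at about (345,368), (363,349) and (362,322), and the scoop is empty. Next I back off and level the scoop.

Run:
```python
from h import *
np.set_printoptions(precision=3,suppress=True)
o=manip.get_obs();M=R.from_quat(o["ee_rot"]).as_matrix()
print(M.T@(np.array([.655,-.113,.215])-o["position"])/.05)
Rd=R.from_euler("z",6,degrees=True)*R.from_euler("x",np.pi)
print((R.from_matrix(M).inv()*Rd).as_rotvec(degrees=True)/8, M.T@np.array([0,0,.02])/.05)
d=Rd.as_matrix().T@(np.array([.6208,.1287,.20])-[.655,-.113,.215])/.05;print(d)
```

```text
[ 1.453 -0.003  0.451]
[ 0.005 -3.995 -0.004] [ 0.212  0.    -0.339]
[-0.175 -4.879  0.3  ]
```

```bash
python3 -m pendant '[[0.2,0,-0.34,0,0,0,-1],[0.4,0,-0.6,0,0,0,-1],[0.55,0,-0.55,0,-0.5,0,-1],[0.7,0,-0.4,0,-1,0,-1],[0.85,0,-0.25,0,-1.6,0,-1],[1,0,-0.1,0,-2.2,0,-1],[1.15,0,0.1,0,-2.8,0,-1],[1.3,0,0.3,0,-3.4,0,-1],[1.45,0,0.45,0,-4,0,-1],[1.45,0,0.45,0,-4,0,-1]]'
python3 -m pendant '[[0,-0.2,0,0,0,0,-1],[-0.02,-0.6,0,0,0,0,-1],[-0.04,-1.2,0,0,0,0,-1],[-0.07,-1.9,0,0,0,0,-1],[-0.09,-2.6,0,0,0,0,-1],[-0.11,-3.2,0,0,0,0,-1],[-0.13,-3.8,0,0,0,0,-1],[-0.15,-4.4,0.1,0,0,0,-1],[-0.17,-4.75,0.2,0,0,0,-1],[-0.175,-4.88,0.3,0,0,0,-1]]'
python3 - <<'E'
from h import *
np.set_printoptions(precision=3,suppress=True)
o=manip.get_obs();M=R.from_quat(o["ee_rot"]).as_matrix();print(M,o["position"])
print(M.T@(np.array([.6208,.1287,.0965])-o["position"])/.05)
shot("side","side9.png")
t=cv2.imread("pics/side9.png");cv2.imwrite("pics/s9c.png",cv2.resize(t[160:430,110:420],None,fx=2,fy=2,interpolation=2))
E
```

```text
clock: 16.9
position: [0.6572, -0.1122, 0.2143]
ee_rot: [0.999, 0.052, -0.001, -0.0]
ft_force: [0.3, 1.2, -2.0]
grip_width: 0.249
grasp_force: 62.5
clock: 18.15
position: [0.6212, 0.1298, 0.2005]
ee_rot: [0.999, 0.053, 0.0, 0.0]
ft_force: [-0.0, -0.1, -2.0]
grip_width: 0.25
grasp_force: 62.5
[[ 0.994  0.106  0.001]
 [ 0.106 -0.994 -0.   ]
 [ 0.001  0.    -1.   ]] [0.621 0.13  0.2  ]
[-0.011  0.022  2.079]
```

View pics/s9c.png

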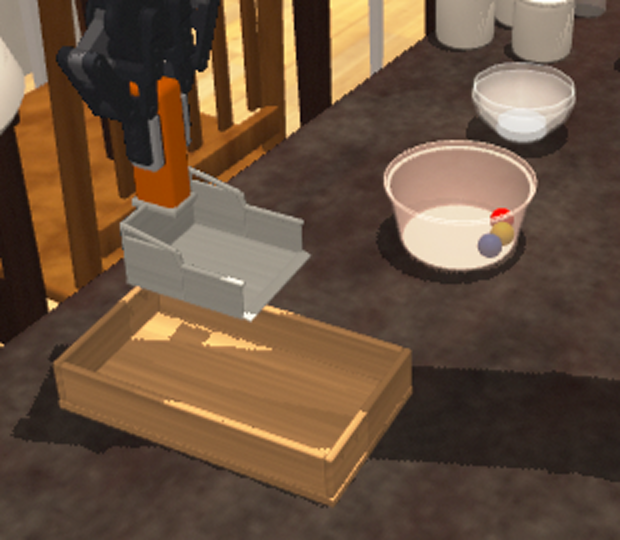

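The side crop shows the scoop level above the empty tray and all three beads in the tub. I'll lower it, slowly for the last few millimetres.

```bash
python3 -m pendant '[[-0.01,0.02,0.2,0,0,0,-1],[-0.01,0.02,0.6,0,0,0,-1],[-0.01,0.02,1.0,0,0,0,-1],[-0.01,0.02,1.4,0,0,0,-1],[-0.01,0.02,1.7,0,0,0,-1],[-0.01,0.02,1.9,0,0,0,-1],[-0.01,0.02,2.0,0,0,0,-1],[-0.01,0.02,2.05,0,0,0,-1],[-0.01,0.02,2.08,0,0,0,-1],[-0.01,0.02,2.08,0,0,0,-1]]'
```

```text
clock: 19.45
position: [0.6216, 0.1276, 0.0966]
ee_rot: [0.999, 0.052, 0.0, 0.0]
ft_force: [0.1, -0.2, -1.4]
grip_width: 0.248
grasp_force: 62.5
```

```bash
python3 -m pendant '[[0,0,0.01,0,0,0,-1],[0,0,0.02,0,0,0,-1],[0,0,0.02,0,0,0,-1],[0,0,0.02,0,0,0,-0.3],[0,0,0.02,0,0,0,0],[0,0,0.02,0,0,0,0.5],[0,0,0.02,0,0,0,0.7],[0,0,0.02,0,0,0,0.7],[0,0,0,0,0,0,0.7],[0,0,0,0,0,0,0.7]]'
python3 -m pendant '[[0,0,-0.1,0,0,0,0.7],[0,0,-0.4,0,0,0,0.7],[0,0,-0.8,0,0,0,0.7],[0,0,-1.2,0,0,0,0.7],[0,0,-1.6,0,0,0,0.7],[0,0,-2,0,0,0,0.7],[0,0,-2.4,0,0,0,0.7],[0,0,-2.6,0,0,0,0.7],[0,0,-2.6,0,0,0,0.7],[0,0,-2.6,0,0,0,0.7]]'
python3 - <<'E'
from h import *
np.set_printoptions(precision=3,suppress=True)
for c in("top","side"): shot(c,c+"10.png")
pts(["scoop_handle","tub_mid","bead0_center","bead1_center","bead2_center"])
t=cv2.imread("pics/side10.png");cv2.imwrite("pics/s10c.png",cv2.resize(t[160:430,110:420],None,fx=2,fy=2,interpolation=2))
E
```

```text
clock: 20.7
position: [0.6214, 0.1276, 0.0964]
ee_rot: [0.999, 0.052, 0.0, 0.0]
ft_force: [-0.4, 0.9, -0.1]
grip_width: 0.849
grasp_force: 0.0
clock: 21.95
position: [0.6211, 0.1274, 0.2254]
ee_rot: [0.999, 0.052, -0.001, 0.0]
ft_force: [0.3, -0.2, -0.8]
grip_width: 0.851
grasp_force: 0.0
scoop_handle [0.628 0.129 0.087] 0.004000082246366621 [0.96, 0.58] [[186.0, 202.5], [195.9, 299.9]]
tub_mid [ 0.545 -0.116  0.035] 2.5376236646824684e-05 [0.63, 0.67] [[335.5, 257.1], [337.3, 263.6]]
bead0_center [ 0.521 -0.155 -0.002] 0.0004376039323843787 [0.4, 0.38] [[356.6, 272.3], [360.5, 274.7]]
bead1_center [[{'pixel': [330.1, 274.4], 'p': 0.58}], []]
bead2_center [[{'pixel': [343.7, 276.6], 'p': 0.51}], []]
```

View pics/s10c.png

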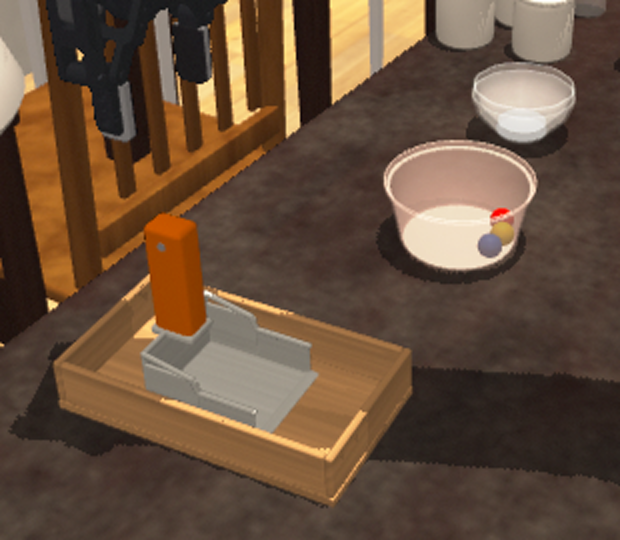

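The last picture shows the scoop upright in the tray and released, the three beads in the upright tub around (495,235), and the gripper clear of everything.

```bash
python3 -c "
from workcell import manip
print(manip.hand_in())"
```

```text
the job is handed in; nothing more can be done
None
```

The job is handed in at about 22 s of the 64 s allowed: the last picture shows all three beads in the upright pink tub and the scoop standing upright and released in the tray, though the hand-in returned no verdict.

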